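Clip the lockout tag onto the eye of the lockout post

ROBOT

A 7-joint arm with a two-finger parallel gripper is mounted at the origin on a cart in front of the work surface, level with it; the furniture and walls round the work are solid. World frame = base frame: x ahead of the robot, y to its left, z up, the work surface at z = 0. Lengths are in m, angles in rad, forces in N, time in s.
With the tool pointing down it reaches from about 0.425 to 0.95 m from the base axis. Payload 4.7 kg.
Tool frame: the origin (TCP) lies on the centre line of the jaws, within the pads' length; the fingertips stand 8 mm ahead of it and the grasp point (between the pads) lies 11 mm behind it (finger_overhang is the distance from the TCP to the fingertips, in m); z points along the fingers, y is the line along which they close (so a half turn about z gives the same grasp; the last joint's range is limited). The gripper opens to 87 mm and grips with 3 to 60 N. Pads are 19 mm wide; open, the fingers measure 117 mm over their backs; the gripper's body (75 mm by 190 mm) begins 51 mm behind the grasp point.
Start: joints at [-1.296, 0.469, -0.049, 1.532, 0.024, 1.141, -0.082], TCP at [0.202, 0.644, 0.231] pointing down, gripper open.
Joint ranges: [-2.59, 2.59], [-0.33, 1.99], [-1.39, 1.29], [0.1, 2.45], [-1.04, 4.18], [0.21, 1.99], [-2.66, 2.66]. Speed limits (rad/s): [2.57, 2.57, 3.14, 3.14, 3.14, 3.14, 3.14].

INTERFACE

Orientations are given as [roll, pitch, yaw] about the fixed x, y, z axes, in that order (R = Rz(yaw) Ry(pitch) Rx(roll)).
In Python, from rig import * gives the robot as it stands. The module is installed in compiled form; this text tells all that it offers. Calls block until the motion is done:
- movep(position, orientation): joint-space move of the TCP to a pose.
- movel(position, rot=None, v=0.15): straight line of the TCP; rot=None keeps the orientation; v is the mean speed in m/s.
- move_j(angles): joint-space move.
- move_gripper(opening, force=None): finger opening in m; force is the grip in N (None keeps the last); returns when the fingers have stopped.
- wait(seconds).
- ik(position, orientation): joint angles nearest the present ones, or None.
- grab_frame(name): name is "side" or "top"; returns a dict with "pixels" (480x640x3 uint8, red, green, blue), "fx", "fy", "cx", "cy" (pixels), "k1" (the pictures are not rectified: a ray, as slopes to the right and down, at radius r is drawn at 1 + k1 r^2 times it, then the intrinsics apply), "cam_to_world" (4x4, takes a point from camera to world coordinates). Camera axes: x right, y down, z forward; pixel columns grow to the right and rows downward; lengths in m; the calibration is good to about 2 mm. A picture is of the moment at which its call begins. There is no depth.
A pose or a line that the arm cannot do raises MotionError and nothing moves.
- close_job(): hands the job in; it is judged then, once.
Trained networks look in a picture, given as the dict that the camera call returned (one of the last four; its "shot" number tells which), for a name from the list of things; names that differ only in an ending like _2 or _b are one class to them, and where a whole thing is asked for, a point or a joint stands for the part that bears it (a point fixed in the world has none). Each returns a list of dicts, best first, with "score" (0 to 1); they miss things now and then, are a little off and sometimes report something else, mostly with a low value. They report only what shows in the picture. A call takes as long as a camera call.
- find_in(picture, label): "location" ([x, y, z] in m, in world coordinates, good to about 4 mm: the middle of the surface that is visible of it).
- trace(picture, label): "pixels" (480x640 bool, what is visible of it).
- spot_point(picture, label): "location" ([x, y, z] in m, in world coordinates, good to about 4 mm: a listed point, or the origin of a listed thing).
Readings, each from a call of its own:
- read_clock(): time.
- read_qpos(): joint angles.
- read_joint_velocities(): joint speeds.
- read_effort(): joint torques, N m.
- read_tool_pos(): TCP position.
- read_ee_rot(): TCP orientation.
- read_force(): force on the tool from outside, world axes, zero at the start.
- read_ft_torque(): the same for the moment, N m.
- read_gripper_width(): finger opening in m.
- read_grip_force(): force on a finger pad.
Only numpy, scipy, OpenCV 4.12 (cv2) and the standard library are available. Lean on these libraries where they do the work, as an engineer would, in place of code of your own. Each camera call takes 0.05 s, during which the arm holds its last target. There are 200 camera calls.

TASK

Lift the red lockout tag out of its holder and clip its snap hook onto the steel eye of the yellow-footed lockout post: press the sprung gate gently against the eye's bar until the bar is inside the hook, then let the hook down so that the gate snaps shut again, and leave the tag hanging freely from the eye. The eye's height on the post was set by hand, so feel for it and never force the hook against it (at most 25 N); leave the other things on the table where they are.

Things in the scene. Friction and masses are not known exactly. Their poses are not given: they have to be found in the camera images.
- tag_grip (a point): Red grip tab on top of the loose lockout tag, 30 mm wide, 10 mm thick, 42 mm tall; this point, 17 mm below its top, is where to grasp it, fingers on the broad faces. The tag is one upright flat piece 147 mm tall, about 0.15 kg. Axes: z up, x in its plane towards the hook's gate, y along its thickness. Its flat underside is 130 mm below this point.
- hook_seat (a point): Point 33 mm below tag_grip, 97 mm above the underside, on the tag's centre line: where the centre of the eye's bar lies when the tag hangs. The hook is of 8 mm round bar, 42 mm wide outside, 26 mm inside; spine at x = -17 mm; gate and, above it, the rigid nose at x = +17 mm. The nose ends 11 mm below this point.
- hook_mouth (a point): Point 18 mm below hook_seat, on the tag's centre line: bring the bar's centre level with it (+2 / -3 mm) outside the gate, then in until it is about at this point; finally let the tag down 18 mm on to the bar. A bar that is higher meets the rigid nose, a lower one jams the gate.
- post_top (a point): Top centre of the lockout post, 207 mm above the table. Axes as for eye_stand. The eye on the post is clamped at a height set by hand that is NOT measured: the centre of its bar is 130 to 170 mm above the table.
- gate (a joint): Sprung gate of the snap hook, a 7 mm round steel bar 30 mm long, pivoted at its lower end; 0 = shut, grows as it is pressed inwards (towards the spine), stop at 0.9 rad. About 2 N at its free end starts to open it, about 5 N opens it enough; it springs shut by itself. Its pivot is 43 mm and its free end 13 mm below hook_seat.
- lockout_tag: The same lockout tag: red plate 44 mm wide, 10 mm thick, 44 mm tall, with the hook and the grip tab above it; origin at the centre of its flat underside, axes as for tag_grip.
- eye_stand: Fixed lockout post: yellow foot 120 x 80 x 10 mm, post at x = +45 mm; origin on the table under the foot's centre. The eye, a level closed loop of 6 mm round steel 56 mm wide, reaches to -x; its cross bar lies along y at x = -40 mm, straight over 40 mm, 60 mm clear of the clamp on the post. The hook comes from the -x side, its x axis along this x axis, moving to +x.
- tag_holder: Fixed grey slotted holder 76 x 46 x 27 mm; origin under its centre. The tag stands upright in its slot, its underside 6 mm above the table and 21 mm deep in the slot (play 1.5 mm each side, 3 mm at its ends); lift it straight up.
- coupling_hub_a: bystander: grey metal coupling hub, 44 mm diameter, 27 mm tall; origin under its centre
- coupling_spider: bystander: red star-shaped coupling spider, 36 mm, 10 mm tall; origin under its centre
- bearing_6202: bystander: ball bearing 35 mm diameter, 11 mm tall, lying flat; origin under its centre
- fuse_carton: bystander: small white carton 42 x 62 x 22 mm; origin under its centre

How it is judged:
By the outcome, as a careful person would: the job done as asked, in the order asked, and still so for the second after the job is handed in, with the robot touching nothing.
It also fails if it takes over 58 s, if anything falls off the work surface, if the arm or the gripper's body presses on something with over 40 N, if the wrist force passes 120 N, or if a joint passes its speed limit or range.

## Working session

There is one attempt and no reset: what is moved stays moved. The work goes in short steps, each a Python script; the robot and the scene stay as the last script left them, time stands still between calls to the robot, and variables do not carry over. Pictures are saved under pics/ and viewed, at most 10 in all, crops included, and the job is handed in when it is done.

```bash
mkdir -p pics; python3 - <<'E'
from rig import *
import cv2, numpy as np
print(read_clock(), read_tool_pos(), read_ee_rot(), read_gripper_width())
for n in ("side","top"):
    f=grab_frame(n); cv2.imwrite(f"pics/{n}0.png",f["pixels"][:,:,::-1])
    T=np.array(f["cam_to_world"]); print(n,T.round(3).tolist(),f["fx"],f["k1"])
    for l in ("tag_grip","hook_seat","lockout_tag","post_top","eye_stand","tag_holder"):
        print(l,[(np.round(d["location"],4).tolist(),round(d["score"],2)) for d in spot_point(f,l)[:2]])
print(read_clock())
E
```

```text
0.0 [0.20173335 0.64354113 0.22950617] [-3.13964860e+00  7.87431579e-05  2.83786095e+00] 0.08691790007757014
side [[0.856, -0.357, 0.373, 0.138], [-0.517, -0.574, 0.635, -0.543], [-0.013, -0.737, -0.676, 0.808], [0.0, 0.0, 0.0, 1.0]] 454.67650920590114 0.039789295381317924
tag_grip [([0.4698, 0.2566, 0.1365], 0.96)]
hook_seat []
lockout_tag [([0.4663, 0.2534, 0.0047], 0.91)]
post_top [([0.4622, -0.2014, 0.2051], 0.96)]
eye_stand [([0.4716, -0.151, 0.0049], 0.96), ([0.5268, 0.0535, 0.0002], 0.69)]
tag_holder [([0.4701, 0.2573, 0.0019], 0.56)]
top [[-0.0, -0.997, 0.081, 0.402], [-1.0, 0.002, 0.014, 0.076], [-0.014, -0.081, -0.997, 1.491], [0.0, 0.0, 0.0, 1.0]] 520.3033803520938 -0.05311354723023023
tag_grip [([0.4642, 0.258, 0.1356], 0.5)]
hook_seat [([0.469, 0.2544, 0.1048], 0.58)]
lockout_tag [([0.4696, 0.257, 0.0044], 0.65)]
post_top [([0.4627, -0.2032, 0.2098], 0.87), ([0.4716, 0.2526, 0.1041], 0.62)]
eye_stand [([0.4712, -0.156, 0.0012], 0.6)]
tag_holder [([0.468, 0.2578, 0.0044], 0.59)]
0.7
```

View pics/side0.png

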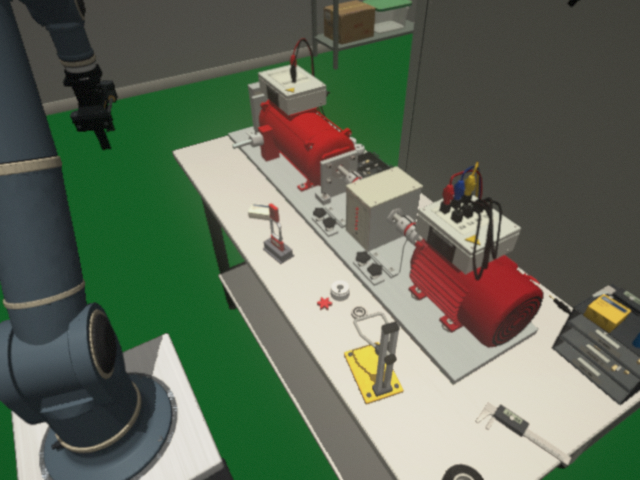

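View pics/top0.png

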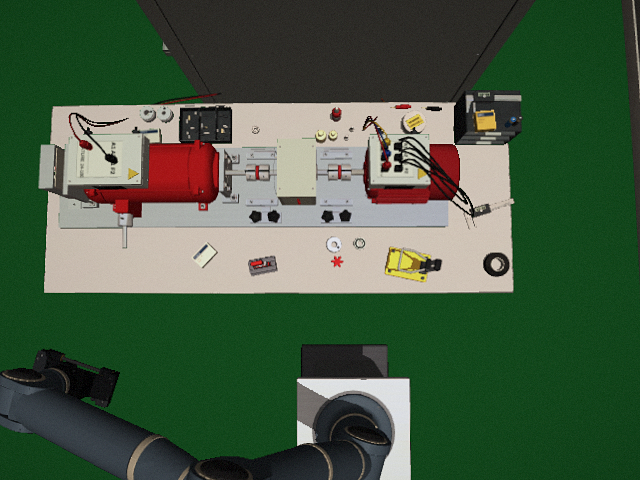

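```bash
cat > h.py <<'E'
from rig import *
import numpy as np, cv2
def ray(f,uv):
    uv=np.atleast_2d(np.float64(uv)); p=(uv-[f["cx"],f["cy"]])/[f["fx"],f["fy"]]
    q=p.copy()
    for _ in range(20): q=p/(1+f["k1"]*(q**2).sum(1,keepdims=True))
    T=np.array(f["cam_to_world"]); return T[:3,3],np.c_[q,np.ones(len(q))]@T[:3,:3].T
def onz(f,uv,z):
    o,d=ray(f,uv); return o+d*((z-o[2])/d[:,2])[:,None]
def proj(f,P):
    T=np.array(f["cam_to_world"]); c=(np.atleast_2d(P)-T[:3,3])@T[:3,:3]; s=c[:,:2]/c[:,2:]
    return s*(1+f["k1"]*(s**2).sum(1,keepdims=True))*[f["fx"],f["fy"]]+[f["cx"],f["cy"]]
E
python3 - <<'E'
from h import *
S,T=grab_frame("side"),grab_frame("top")
def crop(f,x,y,w,h,k): return cv2.resize(np.ascontiguousarray(f["pixels"][y:y+h,x:x+w,::-1]),None,fx=k,fy=k,interpolation=cv2.INTER_CUBIC)
a=crop(S,250,195,50,75,8); b=crop(S,340,300,50,75,8)
cv2.imwrite("pics/s1.png",np.hstack([a,b]))
a=crop(T,240,240,50,50,8); b=crop(T,380,235,65,50,6); b=cv2.copyMakeBorder(b,0,100,0,0,cv2.BORDER_CONSTANT)
cv2.imwrite("pics/t1.png",np.hstack([a,b]))
def rect(f,l,z):
    for d in trace(f,l)[:1]:
        v,u=np.nonzero(d["pixels"]); P=onz(f,np.c_[u,v],z)[:,:2]
        r=cv2.minAreaRect((P*1000).astype(np.float32)); print(l,d["score"],len(u),r)
for f in (S,T):
    rect(f,"tag_holder",.027); rect(f,"eye_stand",.01)
    hsv=cv2.cvtColor(f["pixels"],cv2.COLOR_RGB2HSV)
    m=cv2.inRange(hsv,(22,150,100),(35,255,255)); c=proj(f,[[.47,-.155,.01]])[0]; 
    v,u=np.nonzero(m); k=np.hypot(u-c[0],v-c[1])<45
    P=onz(f,np.c_[u,v][k],.01)[:,:2]; print("yellow",k.sum(),cv2.minAreaRect((P*1000).astype(np.float32)))
E
```

```text
tag_holder 0.77 348 ((459.7026062011719, 238.48373413085938), (53.41038131713867, 91.19013977050781), 12.48901653289795)
eye_stand 0.8 2949 ((491.2916259765625, -127.82498168945312), (216.67283630371094, 115.13523864746094), 54.078250885009766)
yellow 1209 ((468.2845458984375, -160.10943603515625), (115.61680603027344, 76.02099609375), 77.81000518798828)
tag_holder 0.54 346 ((467.74127197265625, 253.6234588623047), (47.11378479003906, 77.67861938476562), 11.255011558532715)
eye_stand 0.65 1300 ((470.2889404296875, -172.50933837890625), (150.14077758789062, 83.06534576416016), 78.2568359375)
yellow 686 ((470.1380310058594, -156.11935424804688), (117.58753204345703, 77.77857971191406), 78.54521179199219)
```

View pics/s1.png

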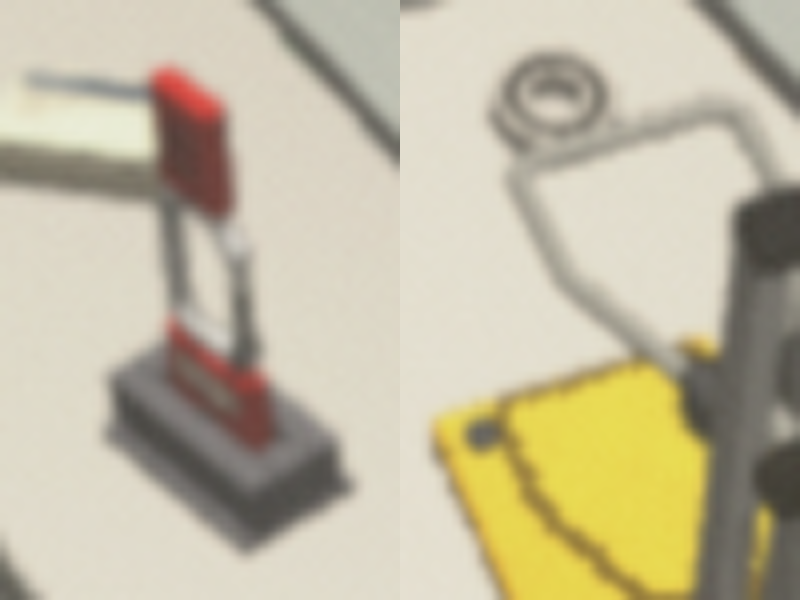

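View pics/t1.png

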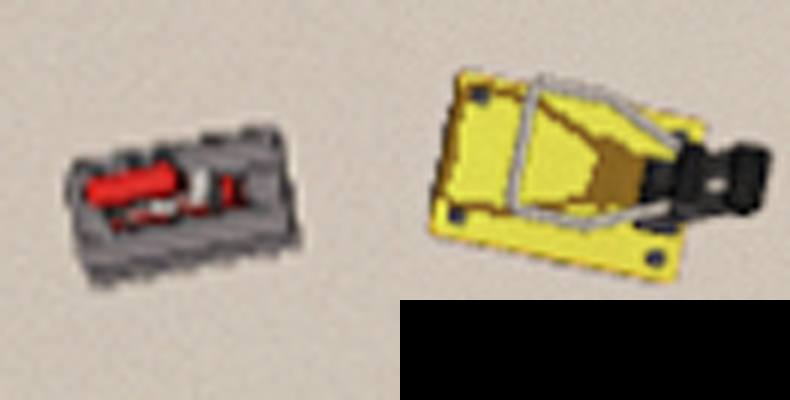

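The side view shows the tag upright near (276,225). Its bright nose and dark gate are on the right side, about (280,235), facing −y. The eye's bar runs from about (354,322) to (380,312). In the top view the bar's centre is about (400,259), and the post is to its right. Next I'll triangulate the bar, refine the grip point and check the IK.

```bash
python3 - <<'E'
from h import *
S,T=grab_frame("side"),grab_frame("top")
def tri(a,b):
    o1,d1=ray(S,a);o2,d2=ray(T,b);d1,d2=d1[0],d2[0]
    s=np.linalg.lstsq(np.c_[d1,-d2],o2-o1,rcond=None)[0]
    p,q=o1+s[0]*d1,o2+s[1]*d2; return ((p+q)/2).round(4),np.linalg.norm(p-q).round(4)
print("bar mid",tri((367,317.1),(400.4,259.2)),"ends",tri((354.1,321.9),(399.2,269.2)),tri((380,312.5),(401.7,249.2)))
# bar from stand model: height by side image
ax=np.array([-.199,-.98,0])
print("stand+bar",np.array([.470,-.156,0])-.04*ax)
for f,z in((S,.153),(T,.153)):
    hsv=cv2.cvtColor(f["pixels"],cv2.COLOR_RGB2HSV)
    m=cv2.inRange(hsv,(0,170,150),(8,255,255))|cv2.inRange(hsv,(174,170,150),(180,255,255))
    c=proj(f,[[.468,.2566,.153]])[0]; v,u=np.nonzero(m); k=np.hypot(u-c[0],v-c[1])<9
    P=onz(f,np.c_[u,v][k],z)[:,:2]; print("tab",k.sum(),c,P.mean(0),cv2.minAreaRect((P*1000).astype(np.float32)))
    print([(np.round(d["location"],4).tolist(),round(d["score"],2)) for d in spot_point(f,"tag_grip")[:1]])
R=np.pi/180
for y1,y2 in((101.3,78.5),(-78.7,-101.5)):
    for p,y in(([.468,.2566,.125],y1),([.468,.2566,.33],y1),([.478,-.117,.30],y2),([.478,-.05,.19],y2),([.478,-.117,.17],y2)):
        q=ik(p,[np.pi,0,y*R]); print(y,p,None if q is None else np.round(q,2))
E
```

```text
bar mid (array([ 0.4774, -0.12  ,  0.1305]), np.float64(0.001)) ends (array([ 0.4511, -0.1165,  0.1301]), np.float64(0.0016)) (array([ 0.504 , -0.1239,  0.1309]), np.float64(0.0001))
stand+bar [ 0.47796 -0.1168   0.     ]
tab 3 [272.39618823 205.03345037] [0.46554993 0.25375342] ((465.5496826171875, 253.757568359375), (3.933906555175781e-06, 9.429658889770508), 3.5309410095214844)
[([0.4689, 0.2555, 0.1369], 0.66)]
tab 35 [255.32580327 262.73585997] [0.46857047 0.25449177] ((468.60784912109375, 254.86227416992188), (8.13614559173584, 26.86630630493164), 12.482800483703613)
[([0.4673, 0.259, 0.1348], 0.59)]
101.3 [0.468, 0.2566, 0.125] [-0.84  0.37  0.32  1.99 -0.16  0.8  -0.23]
101.3 [0.468, 0.2566, 0.33] [-0.88  0.16  0.35  1.75 -0.06  1.25 -0.32]
78.5 [0.478, -0.117, 0.3] [-0.67  0.12  0.92  1.9  -0.11  1.17  0.09]
78.5 [0.478, -0.05, 0.19] [-0.63  0.23  0.76  2.06 -0.2   0.92  0.04]
78.5 [0.478, -0.117, 0.17] [-0.58  0.32  0.9   2.06 -0.33  0.9   0.3 ]
-78.7 [0.468, 0.2566, 0.125] [-0.33  0.38 -0.31  1.96  0.16  0.82  2.61]
-78.7 [0.468, 0.2566, 0.33] [ 0.33  0.36 -1.17  1.69  0.34  1.32  2.44]
-101.5 [0.478, -0.117, 0.3] None
-101.5 [0.478, -0.05, 0.19] [ 0.95  0.42 -1.17  1.98  0.46  1.03  2.51]
-101.5 [0.478, -0.117, 0.17] [ 1.06  0.49 -1.17  1.98  0.53  1.02  2.59]
```

```bash
cat >> h.py <<'E'
YT=np.radians(101.3); YE=np.radians(78.5)
def ft(): return np.round(np.array(read_force()),2)
def st(s=""): print(s,round(read_clock(),2),np.round(read_tool_pos(),4),"F",ft(),"w",round(read_gripper_width(),4),"g",round(read_grip_force(),1))
E
python3 - <<'E'
from h import *
movep([.468,.2560,.25],[np.pi,0,YT]); st("above")
movel([.468,.2560,.125],v=.15); st("down")
move_gripper(.03); st("30")
move_gripper(0.0,3); st("closed"); print(np.round(read_ee_rot(),3),np.round(read_ft_torque(),2))
S=grab_frame("side"); c=cv2.resize(S["pixels"][150:300,190:390,::-1],None,fx=4,fy=4); cv2.imwrite("pics/g1.png",c)
E
```

```text
above 2.92 [0.4673 0.2579 0.2498] F [ 0.59  0.48 -0.45] w 0.0868 g 0.0
down 3.9 [0.4686 0.2564 0.1257] F [-0.33  0.23 -0.67] w 0.0872 g 0.0
30 5.05 [0.468 0.256 0.125] F [-0.37  0.22 -0.76] w 0.03 g 0.0
closed 5.55 [0.4681 0.256  0.125 ] F [ 0.24 -0.05  0.16] w 0.0099 g 3.0
[ 3.141 -0.     1.768] [-0.02 -0.09 -0.04]
```

View pics/g1.png

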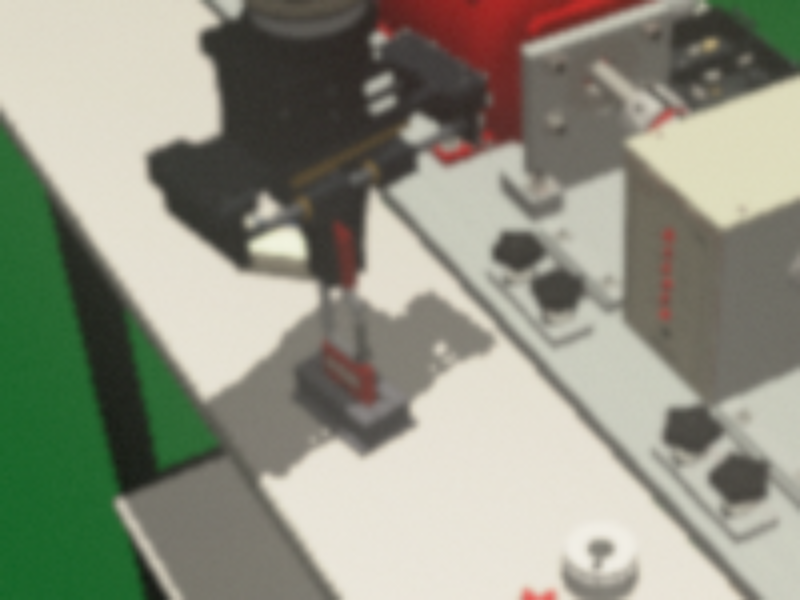

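The fingers are closed on the tab at a width of 9.9 mm, and the side forces are negligible. The side picture shows the tag upright between the pads, with the red tab at about (276,212) in full-frame pixels. I'll grip firmly, lift, and feel for the bar's height with the tag's flat underside.

```bash
python3 - <<'E'
from h import *
move_gripper(0.0,35); st("grip")
movel([.468,.256,.165],v=.08); st("lift")
movel([.468,.256,.31],v=.2); st("up")
movep([.4775,-.118,.30],[np.pi,0,YE]); wait(.3); st("over bar")
movel([.4775,-.118,.268],v=.1); wait(.3); st("low")
f0=np.mean([read_force() for _ in range(3)],0); z=.268; t=read_clock()
while z>.238:
    z-=.001; movel([.4775,-.118,z],v=.02); d=np.array(read_force())-f0
    if d[2]>2.5: break
print("contact z",z,d.round(2),read_clock()-t); wait(.2); st("touch")
S=grab_frame("side"); c=cv2.resize(S["pixels"][200:350,270:470,::-1],None,fx=4,fy=4); cv2.imwrite("pics/c1.png",c)
E
```

```text
grip 5.82 [0.4679 0.256  0.125 ] F [ 0.36 -0.23  0.07] w 0.0099 g 35.0
lift 6.47 [0.4676 0.2559 0.1649] F [-0.44  0.16 -1.59] w 0.0095 g 35.0
up 7.34 [0.4672 0.2556 0.3085] F [-0.25 -0.12 -2.09] w 0.0096 g 35.0
over bar 9.04 [ 0.4778 -0.1173  0.2999] F [ 0.24 -0.57 -1.47] w 0.0095 g 35.0
low 9.81 [ 0.4778 -0.1181  0.2685] F [-0.26  0.2  -1.81] w 0.0091 g 35.0
contact z 0.252 [0.19 0.64 3.04] 4.0
touch 14.01 [ 0.4777 -0.1181  0.2523] F [ 0.1  -0.19  2.5 ] w 0.0098 g 35.0
```

View pics/c1.png

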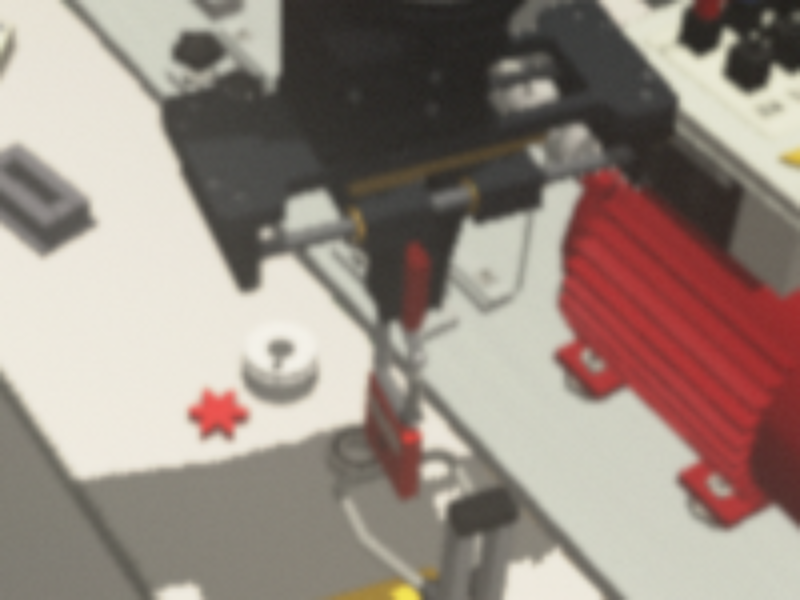

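Contact came at TCP z = 0.2523, so the bar's centre is at z ≈ 0.130, which agrees with the triangulated 0.1305. In the picture the tag's plate is upright on the eye, near (370,322) in the full frame, and the holder is empty. Next I'll back off, go down to mouth level and press the gate against the bar in small steps.

```bash
python3 - <<'E'
from h import *
ax=np.array([np.cos(np.radians(-101.5)),np.sin(np.radians(-101.5)),0]); B=np.array([.4775,-.118,0])
def at(s,z): return B+ax*s+[0,0,z]
movel(at(0,.265),v=.08); movel(at(-.065,.265),v=.15); movel(at(-.065,.1703),v=.15)
movel(at(-.036,.1703),v=.08); wait(.3); st("pre")
f0=np.mean([read_force() for _ in range(3)],0); s=-.036; c=None; log=[]
while s<(.0045 if c is None else min(c+.0235,.006)):
    s+=.0015; movel(at(s,.1703),v=.025); d=np.array(read_force())-f0
    a=-d@ax; log.append((round(s*1e3,1),round(a,1),d.round(1)[2]))
    if c is None and a>1.5: c=s
    if np.linalg.norm(d)>14 or (c is None and s>-.008): print("STOP"); break
print(log,"contact",c); wait(.2); st("in")
S=grab_frame("side"); cv2.imwrite("pics/in.png",cv2.resize(S["pixels"][230:380,290:490,::-1],None,fx=4,fy=4,interpolation=cv2.INTER_CUBIC))
E
```

```text
pre 16.55 [ 0.4848 -0.0823  0.1703] F [-0.13 -1.15 -1.29] w 0.0102 g 35.0
[(-34.5, np.float64(0.8), np.float64(-0.6)), (-33.0, np.float64(1.9), np.float64(-0.5)), (-31.5, np.float64(1.1), np.float64(0.2)), (-30.0, np.float64(1.9), np.float64(0.4)), (-28.5, np.float64(1.5), np.float64(-0.4)), (-27.0, np.float64(1.2), np.float64(-0.8)), (-25.5, np.float64(1.8), np.float64(-0.9)), (-24.0, np.float64(2.1), np.float64(-0.7)), (-22.5, np.float64(3.1), np.float64(-0.5)), (-21.0, np.float64(3.3), np.float64(-1.5)), (-19.5, np.float64(4.1), np.float64(-1.5)), (-18.0, np.float64(3.1), np.float64(-0.7)), (-16.5, np.float64(5.1), np.float64(-1.1)), (-15.0, np.float64(4.1), np.float64(0.2)), (-13.5, np.float64(4.0), np.float64(-0.6)), (-12.0, np.float64(4.1), np.float64(-0.5)), (-10.5, np.float64(3.2), np.float64(-1.9)), (-9.0, np.float64(3.1), np.float64(-1.9))] contact -0.032999999999999995
in 21.25 [ 0.4792 -0.1092  0.1702] F [ 1.16  2.96 -3.04] w 0.0099 g 35.0
```

View pics/in.png

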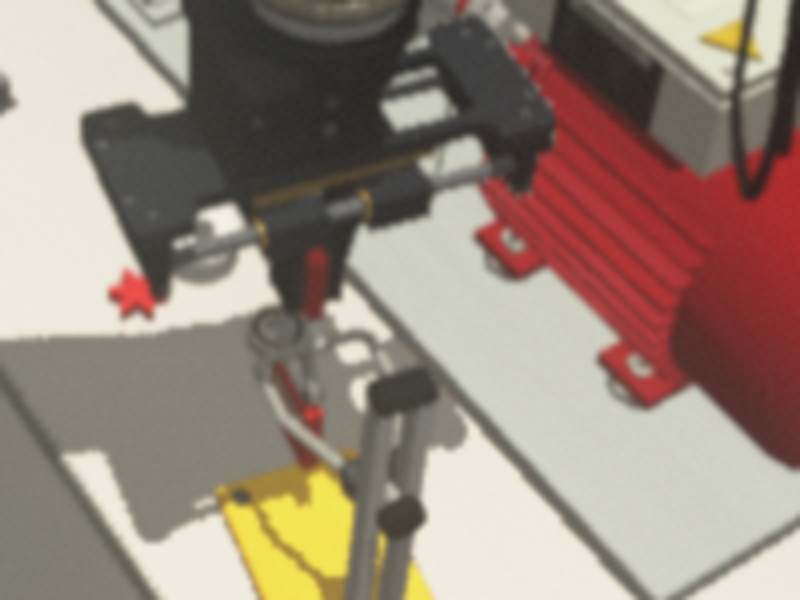

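The first "contact" at −33 mm was only baseline bias. The real onset is at about −23 mm, which is the geometric value, and the 3–4 N plateau means the gate is yielding. The picture shows the hook around the bar region, near (367,322) in the full frame, with the tag still upright. I'll go on to the mouth centre.

```bash
python3 - <<'E'
from h import *
ax=np.array([np.cos(np.radians(-101.5)),np.sin(np.radians(-101.5)),0]); B=np.array([.4775,-.118,0])
def at(s,z): return B+ax*s+[0,0,z]
log=[]; s=-.009; ok=True
while s<.0005 and ok:
    s+=.0015; movel(at(s,.1703),v=.025); d=np.array(read_force()); log.append((round(s*1e3,1),d.round(1).tolist(),round(-d@ax,1))); ok=-d@ax<9
print(log); wait(.3); st("in")
if ok:
    log=[]; z=.1703
    while z>.1485:
        z-=.0015 if z>.1565 else .0007
        movel(at(s,z),v=.03 if z>.157 else .015); d=np.array(read_force()); log.append((round(z*1e3,1),d.round(1).tolist()))
        if d[2]>1.0 or np.linalg.norm(d)>12: break
    for l in log: print(*l)
    wait(.3); st("down"); print("dropped",.1703-z)
S=grab_frame("side"); cv2.imwrite("pics/dn.png",cv2.resize(S["pixels"][260:380,310:470,::-1],None,fx=5,fy=5,interpolation=cv2.INTER_CUBIC))
E
```

```text
[(-7.5, [0.6, 1.7, -3.7], np.float64(1.7)), (-6.0, [1.6, 1.8, -3.7], np.float64(2.1)), (-4.5, [0.0, 2.0, -4.9], np.float64(2.0)), (-3.0, [0.1, 1.8, -6.0], np.float64(1.7)), (-1.5, [1.2, 0.7, -6.8], np.float64(0.9)), (-0.0, [-0.0, -1.3, -7.3], np.float64(-1.3)), (1.5, [0.1, 0.2, -7.1], np.float64(0.3))]
in 23.35 [ 0.4769 -0.1197  0.1701] F [-0.3  -0.74 -7.38] w 0.0098 g 35.0
168.8 [0.5, -0.6, -0.7]
167.3 [-0.4, 1.2, -1.2]
165.8 [0.3, -0.6, -1.3]
164.3 [-0.0, -0.1, -1.6]
162.8 [0.4, 0.5, -0.1]
161.3 [0.4, -0.7, -1.1]
159.8 [-0.1, 1.1, -1.5]
158.3 [0.9, -0.1, -1.8]
156.8 [0.1, -0.7, -1.7]
155.3 [-0.4, -0.4, -1.0]
154.6 [0.8, 1.0, -1.3]
153.9 [0.4, 0.8, -0.8]
153.2 [-0.1, -0.3, 0.3]
152.5 [-1.3, 1.2, 4.2]
down 27.15 [ 0.4774 -0.1196  0.153 ] F [-0.99  0.46  5.03] w 0.0096 g 35.0
dropped 0.017800000000000038
```

View pics/dn.png

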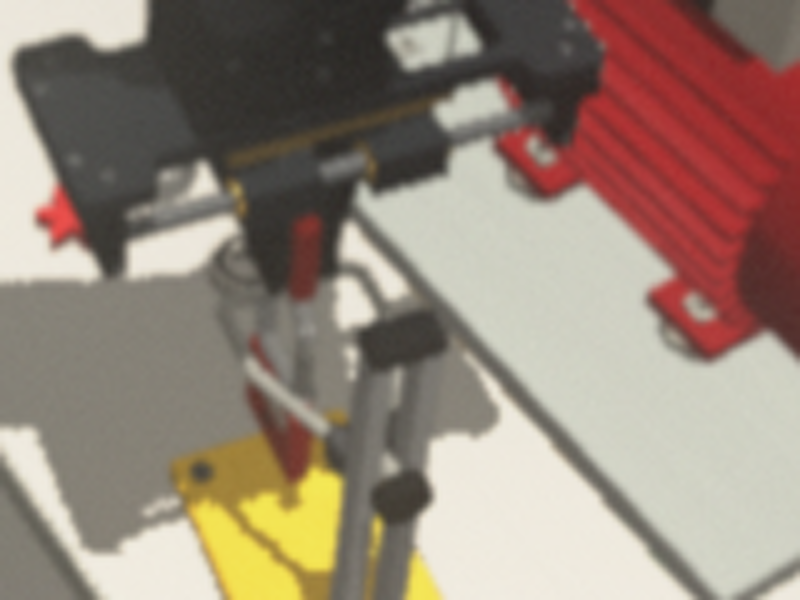

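The hook seated after a drop of 17.8 mm against the nominal 18 mm. The gate force also disappeared as the bar cleared the gate, so it has snapped shut. The picture shows the tag upright inside the loop, with its plate at about (367,345) in the full frame. I'll ease off the load, release and withdraw.

```bash
python3 - <<'E'
from h import *
ax=np.array([np.cos(np.radians(-101.5)),np.sin(np.radians(-101.5)),0]); B=np.array([.4775,-.118,0])
def at(s,z): return B+ax*s+[0,0,z]
p=at(.0015,.1528); movel(p,v=.01); wait(.3); st("eased")
move_gripper(.03); wait(.3); st("open")
move_gripper(.06)
movel(at(.0015,.26),v=.1); movel(at(-.15,.32),v=.25); wait(1.0); st("away")
S,T=grab_frame("side"),grab_frame("top")
a=cv2.resize(S["pixels"][285:385,320:420,::-1],(500,500),interpolation=cv2.INTER_CUBIC)
b=cv2.resize(T["pixels"][230:290,380:440,::-1],(300,300),interpolation=cv2.INTER_CUBIC)
cv2.imwrite("pics/fin.png",np.hstack([a,cv2.copyMakeBorder(b,0,200,0,0,cv2.BORDER_CONSTANT)]))
for f in(S,T):
    for l in("tag_grip","hook_seat","lockout_tag"): print(l,[(np.round(d["location"],4).tolist(),round(d["score"],2)) for d in spot_point(f,l)[:1]])
E
```

```text
eased 27.75 [ 0.4773 -0.1196  0.153 ] F [-1.74  0.49  5.34] w 0.0098 g 35.0
open 28.73 [ 0.4772 -0.1195  0.1528] F [ 0.33 -0.55 -0.14] w 0.0301 g 0.0
away 32.57 [0.5074 0.029  0.32  ] F [ 1.11  0.43 -0.32] w 0.06 g 0.0
tag_grip [([0.4758, -0.122, 0.1663], 0.64)]
hook_seat [([0.4764, -0.1191, 0.1254], 0.77)]
lockout_tag [([0.4779, -0.1145, 0.0341], 0.71)]
tag_grip [([0.4728, -0.1198, 0.1632], 0.41)]
hook_seat [([0.4778, -0.1182, 0.1295], 0.49)]
lockout_tag [([0.4817, -0.1096, 0.0309], 0.44)]
```

View pics/fin.png

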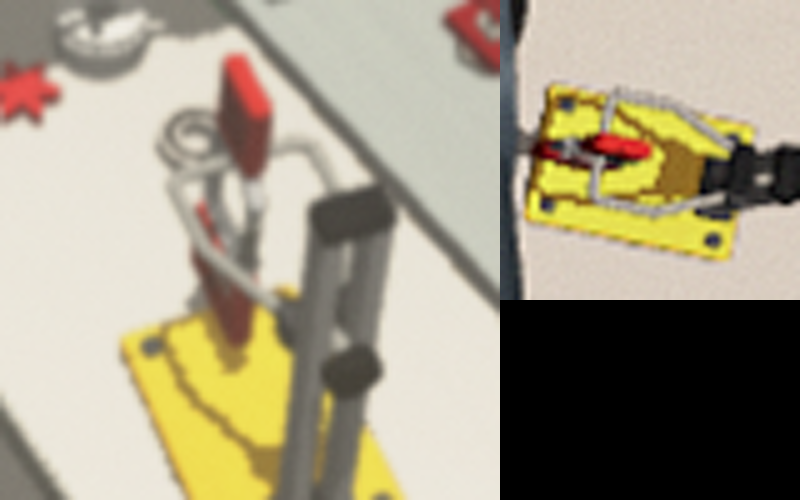

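The picture shows the tag hanging from the eye's cross bar: tab at about (369,307), hook around the bar at about (366,322), gate straight and shut, nothing touching it. The networks put hook_seat at (0.477, −0.119, 0.127), within their tolerance of the bar's centre. I'll hand it in.

```bash
python3 -c "
from rig import *
print(read_clock(), close_job())"
```

```text
the job is handed in; nothing more can be done
32.9667 None
```

The job is handed in at 33.0 s: the tag hangs freely from the lockout post's eye, with the gate shut as far as the final picture shows; I read no more than about 8 N at the wrist, and no verdict was returned.

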